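# Refit the dryer filter and lock its keeper

## Robot

A 7-joint arm with a two-finger parallel gripper is mounted at the origin on the work surface. World frame = base frame: x ahead of the robot, y to its left, z up, the work surface at z = 0. Lengths are in m, angles in degrees, forces in N, time in s.
With the tool pointing down it reaches from about 0.35 to 0.9 m from the base axis. Payload 8.1 kg.
Tool frame: the origin (TCP) lies between the finger pads; the fingertips stand 14 mm ahead of it and the grasp point (between the pads) lies 5 mm behind it; z points along the fingers, y is the line along which they close (so a half turn about z gives the same grasp; the last joint's range is limited). The gripper opens to 92 mm and grips with 3 to 60 N. Pads are 19 mm wide; open, the fingers measure 130 mm over their backs; the gripper's body (75 mm by 190 mm) begins 47 mm behind the grasp point.
Start: joints at [-75.206, 24.895, 1.432, 90.138, -0.665, 64.973, -4.303], TCP at [0.221, 0.585, 0.207] pointing down, gripper open.
Joint ranges: [-149.89, 149.89], [-25.12, 119.58], [-72.63, 75.52], [4.76, 147.25], [-75.54, 255.54], [6.69, 114.76], [-157.13, 157.13]. Speed limits (degrees/s): [127.2, 127.2, 172.46, 172.46, 180, 180, 180].

## Interface

Orientations are given as a 3x3 rotation matrix whose columns are the frame's x, y, z axes.
In Python, from station import ctrl, imaging, sign_off gives the robot as it stands.
- The arm moves only by the shell command python3 -m crank 'ROWS'. ROWS is JSON, a list of rows, each an object with "rot": the turn, a rotation vector about the tool's x, y, z in degrees, a list of three; "translation": the shift along the tool's x, y, z in m, a list of three; "grip": the opening, from 0 (shut) to 1 (fully open). In form: [{"rot": [ax, ay, az], "translation": [x, y, z], "grip": grip}, ...]. A call has 1 to 20 rows; each row is the pose to reach, as a shift and turn from the pose commanded when the call began, along the tool's axes at that moment; what a row does not reach only later rows make up. A row lasts 1/10 s, in which the tool goes at most 50 mm and 8.59 degrees, less where a joint would pass 70% of its speed; a pose out of reach is approached as far as the arm can. A call with a gripper value outside its range is refused whole. The fingers move at their own pace and stop on an object; the grip force is fixed at half the most. Time passes only in rows, so rows that repeat a pose let the fingers close. It gives the time, the measured TCP pose, the force, the opening and the grip force at its end, in the units of the state.
- ctrl.sense(): the state, without advancing time (a new reading comes with each control period).
- imaging.read_camera(name): name is "scene" or "top"; returns (picture, depth): 480x640x3 uint8, blue, green, red; 480x640 float32, m along the optical axis (not along the pixel's ray), 0 where there is no reading.
- imaging.camera_model(name): a dict with "K" (3x3 intrinsics, pixels), "R" (3x3) and "t" (3): a world point X has camera coordinates R X + t. Camera axes: x right, y down, z forward; pixel columns grow to the right and rows downward; lengths in m; the calibration is good to about 2 mm. A picture is of the moment at which its call begins. camera_model takes no time and is no camera call.
- sign_off(): hands the job in; it is judged then, once.
Trained networks look in the newest picture that a camera, given by its name, has taken for a name from the list of things; names that differ only in an ending like _2 or _b are one class to them, and where a whole thing is asked for, a point or a joint stands for the part that bears it (a point fixed in the world has none). Each returns a list of dicts, best first, with "p" (0 to 1); they miss things now and then, are a little off and sometimes report something else, mostly with a low value. They report only what shows in the picture. A call takes as long as a camera call. They do not tell look-alikes from the thing itself.
- imaging.boxes_of(label, camera): "point" ([x, y, z] in m, in world coordinates, good to about 4 mm: the middle of the surface that is visible of it).
- imaging.trace(label, camera): "mask" (480x640 bool, what is visible of it).
- imaging.pinpoint(label, camera): "point" ([x, y, z] in m, in world coordinates, good to about 4 mm: a listed point, or the origin of a listed thing).
The state is a dict: "clock": time; "joint_positions": joint angles; "qvel": joint speeds; "tau": joint torques, N m; "tool_pos": TCP position; "ee_rot": TCP orientation; "contact_force": force on the tool from outside, world axes, zero at the start; "moment": the same for the moment, N m; "finger_gap": opening from 0.0 (shut) to 1.0 (fully open); "grasp_force": force on a finger pad.
Only numpy, scipy, OpenCV 4.12 (cv2) and the standard library are available. Lean on these libraries where they do the work, as an engineer would, in place of code of your own. Each camera call takes 0.05 s, during which the arm holds its last target. There are 200 camera calls.

## Task

Put the round filter flat into the round seat of the dryer's filter housing. Then squeeze the two tabs on the hub of the keeper together and, keeping them squeezed, swing the keeper over the filter until it stops, without forcing it past its catches; let go so that the tabs spring out and lock it. Leave the square filter and all the other things where they are.

Things in the scene. Friction and masses are not known exactly. Their poses are not given: they have to be found in the camera images.
- housing: grey filter housing, a block 150 (its x) x 180 (its y) x 32 mm high, fixed to the worktop. Origin at the centre of its underside, z up. Round seat at its -y end, hub of the keeper at its +y end. Eight steel studs 8 mm high stand on its top in a circle of 32 mm radius about the hub.
- seat (a point): centre of the floor of the round seat in the housing's top: 55 mm across, 5 mm deep (floor 27 mm above the worktop), at (0, -40) mm from the housing's origin.
- hub (a point): the keeper's upright turning axis where it meets the housing's top (32 mm above the worktop), at (0, +40) mm from the housing's origin, 80 mm from the seat's centre; axes parallel to the housing's. The hub's core is 24 mm across and 36 mm high above this point.
- keeper (a joint): angle of the keeper arm (rad): 0 = at its stop over the seat (arm along the housing's -y), growing anticlockwise from above as it opens, to 3.25. Starts open beyond 2.7: closing is clockwise. Friction 0.1 N m. Unless both tabs are in, it catches at about 2.42, 1.8, 1.1, 0.33 (0.16 rad either side of each is blocked); squeezed it turns freely and may be let go and taken again anywhere.
- keeper_end (a point): centre of the keeper's round end (36 mm across), on its upper face, 80 mm from the hub axis, 16 mm above the housing's top. The keeper is a white flat arm 24 mm wide, 98 mm long from the hub axis; underside 12 mm, top of its rib 19 mm above the housing's top.
- tab_a (a joint): how far one tab is pressed in (m): 0 = sprung out (locked), 0.007 = fully in. The tabs are two upright white paddles on opposite sides of the hub, turning with the keeper. The line through them crosses the hub axis square to the keeper's arm: along the housing's x when the keeper is at 0. tab_a is then on the +x side. Pressed by 4 N (start) to 9 N (fully in) each; clear of the studs 5 mm in.
- tab_b (a joint): the same for the opposite tab (the housing's -x side when the keeper is at 0). Each paddle is 20 mm wide, 5 mm thick and reaches from 2 to 44 mm above the housing's top; the outer faces of the two are 54 mm apart, 40 mm when both are fully in.
- filter: round filter, a rigid white disc with a grey mesh face, 52 mm across, 14 mm thick, about 40 g, lying flat on the worktop; origin at the centre of its underside, z up. In its seat its top stands 9 mm above the housing's top, so the keeper (underside 12 mm) passes over it only when it lies fully in the seat.
- cup: clear open measuring cup, 64 mm across the rim, 60 mm high; origin at the centre of its underside. A bystander.
- brush: hand brush 160 mm long, lying flat; origin under its middle. A bystander.
- jug: tall white detergent bottle, 100 mm across, 220 mm high; origin at the centre of its underside. A bystander.
- jar: glass jar 72 mm across, 100 mm high; origin at the centre of its underside. A bystander.
- soap: bar of soap 60 x 90 x 28 mm; origin at the centre of its underside. A bystander.
- square_filter: a filter for another machine: like the round one but square, 52 x 52 mm, 14 mm thick; origin at the centre of its underside. A bystander.
Things that resemble listed ones, but are neither listed nor needed, are in the scene too. What is shaped like the housing but green is not meant. Leave any turquoise look-alike of the filter alone.

How it is judged:
By the outcome, as a careful person would: the job done as asked, in the order asked, and still so for the second after the job is handed in, with the robot touching nothing.
It also fails if it takes over 69 s, if anything falls off the work surface, if the arm or the gripper's body presses on something with over 40 N, if the wrist force passes 120 N, or if a joint passes its speed limit or range.

## Working session

There is one attempt and no reset: what is moved stays moved. The work goes in short steps, Python scripts to look and compute and a shell command to move; the robot and the scene stay as the last step left them, time stands still between calls to the robot, and variables do not carry over. Pictures are saved under pics/ and viewed, at most 10 in all, crops included, and the job is handed in when it is done.

```bash
ls; mkdir -p pics; python3 - <<'E'
from station import ctrl, imaging
import cv2, numpy as np
np.set_printoptions(precision=4,suppress=True)
s=ctrl.sense(); print(s['clock'],s['tool_pos'],s['ee_rot'],s['finger_gap'])
for c in ("scene","top"):
    im,d=imaging.read_camera(c); cv2.imwrite(f"pics/{c}0.png",im); np.save(f"{c}0.npy",d)
    m=imaging.camera_model(c); print(c,m)
    for l in ("housing","seat","hub","keeper_end","filter","square_filter","tab_a"):
        print(l,[(np.round(r['point'],3).tolist(),round(r['p'],2)) for r in imaging.pinpoint(l,c)][:4] )
E
```

```text
pics
0.0 [0.2205 0.5842 0.2064] [[-0.9356  0.3531 -0.0004]
 [ 0.3531  0.9356 -0.0015]
 [-0.0001 -0.0015 -1.    ]] 1.0042905890784053
scene {'K': array([[501.9831,   0.    , 315.1086],
       [  0.    , 501.9831, 243.3396],
       [  0.    ,   0.    ,   1.    ]]), 'R': array([[-0.6724,  0.7402,  0.0055],
       [ 0.4628,  0.4261, -0.7773],
       [-0.5777, -0.5201, -0.6291]]), 't': array([ 0.3102, -0.1774,  1.5072])}
housing [([0.533, -0.046, 0.002], 0.75), ([0.187, -0.286, 0.001], 0.69), ([0.547, -0.089, 0.022], 0.45)]
seat [([0.547, -0.092, 0.022], 0.86), ([0.202, -0.324, 0.024], 0.59)]
hub [([0.172, -0.25, 0.033], 0.91), ([0.522, -0.012, 0.031], 0.74)]
keeper_end [([0.203, -0.321, 0.049], 0.82), ([0.5, 0.062, 0.051], 0.62)]
filter [([0.438, -0.286, -0.006], 0.72), ([0.534, -0.046, 0.004], 0.65), ([0.439, -0.397, 0.001], 0.58)]
square_filter [([0.489, 0.256, -0.002], 0.77)]Traceback (most recent call last):
  File "<stdin>", line 9, in <module>
ValueError: it knows: brush, cup, filter, housing, hub, jar, jug, keeper_end, seat, soap, square_filter
```

```bash
python3 - <<'E'
from station import ctrl, imaging
import cv2, numpy as np
np.set_printoptions(precision=4,suppress=True)
c="top"
im,d=imaging.read_camera(c); cv2.imwrite(f"pics/{c}0.png",im); np.save(f"{c}0.npy",d)
m=imaging.camera_model(c); print(c,m)
for l in ("housing","seat","hub","keeper_end","filter","square_filter","jug","jar","cup","brush","soap"):
    print(l,[(np.round(r['point'],3).tolist(),round(r['p'],2)) for r in imaging.pinpoint(l,c)][:4] )
E
```

```text
top {'K': array([[614.4021,   0.    , 309.3706],
       [  0.    , 614.4021, 247.5091],
       [  0.    ,   0.    ,   1.    ]]), 'R': array([[ 0.0151, -0.9996,  0.0231],
       [-0.9815, -0.0192, -0.1906],
       [ 0.1909, -0.0198, -0.9814]]), 't': array([0.0043, 0.5029, 1.3505])}
housing [([0.532, -0.051, -0.001], 0.86), ([0.185, -0.285, -0.002], 0.69)]
seat [([0.549, -0.088, 0.026], 0.73), ([0.205, -0.32, 0.028], 0.67), ([0.484, 0.257, 0.003], 0.49)]
hub [([0.176, -0.246, 0.033], 0.95), ([0.526, -0.011, 0.033], 0.86)]
keeper_end [([0.2, -0.323, 0.052], 0.7), ([0.678, 0.278, 0.002], 0.39)]
filter [([0.434, -0.394, 0.004], 0.94), ([0.435, -0.288, 0.002], 0.58), ([0.496, 0.063, 0.048], 0.48), ([0.774, -0.045, 0.001], 0.35)]
square_filter [([0.482, 0.26, 0.005], 0.82)]
jug [([0.779, 0.161, 0.002], 0.59)]
jar [([0.773, -0.044, 0.002], 0.7), ([0.498, 0.064, 0.051], 0.46)]
cup [([0.675, 0.277, 0.0], 0.68)]
brush [([0.714, -0.265, 0.0], 0.92)]
soap [([0.588, 0.421, -0.002], 0.59)]
```

View pics/scene0.png

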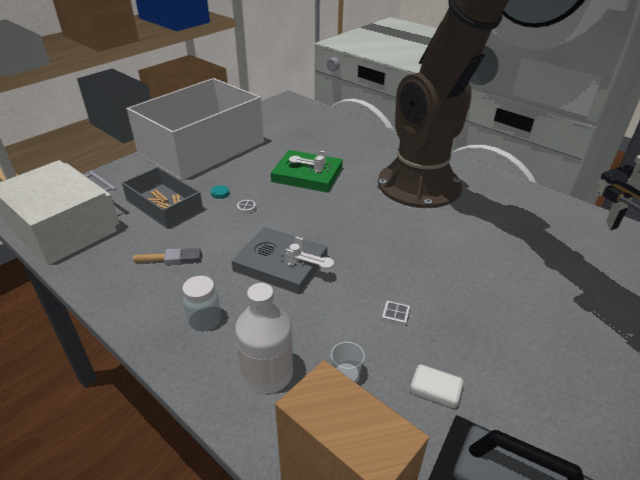

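View pics/top0.png

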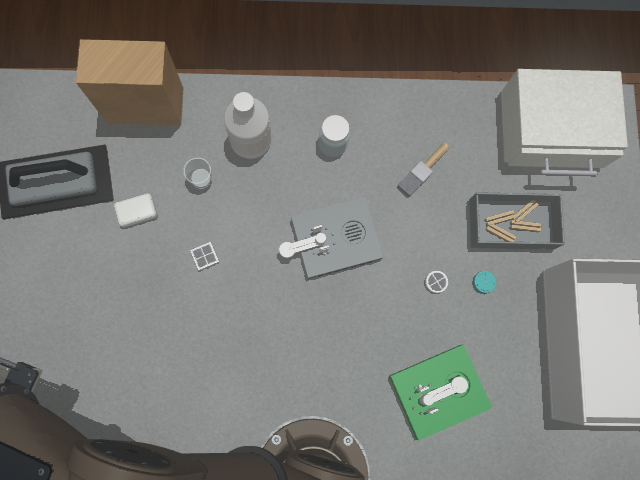

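The scene view shows the grey housing at about (280,258), with its keeper open towards (325,262). The round white filter is at (247,206), the turquoise look-alike at (220,191) and the green housing at (307,170). In the top view the seat is at (354,231), the hub at (320,240), the keeper end at (287,249) and the filter at (437,282).

```bash
cat > h.py <<'E'
import cv2, numpy as np
from station import ctrl, imaging
np.set_printoptions(precision=4,suppress=True)
def cloud(c,d):
    m=imaging.camera_model(c); K,R,t=m['K'],m['R'],m['t']
    v,u=np.mgrid[:480,:640]
    P=np.stack([(u-K[0,2])/K[0,0]*d,(v-K[1,2])/K[1,1]*d,d],-1)
    W=(P-t)@R; W[d==0]=np.nan
    return W
def atz(c,u,v,z):
    m=imaging.camera_model(c); K,R,t=m['K'],m['R'],m['t']
    r=R.T@np.linalg.inv(K)@[u,v,1]; o=-R.T@t
    return o+r*(z-o[2])/r[2]
def proj(c,X):
    m=imaging.camera_model(c); q=(np.atleast_2d(X)@m['R'].T+m['t'])@m['K'].T
    return q[:,:2]/q[:,2:]
E
python3 - <<'E'
from h import *
for c in ("top","scene"):
    im=cv2.imread(f"pics/{c}0.png"); d=np.load(f"{c}0.npy"); W=cloud(c,d)
    x,y,z=W[...,0],W[...,1],W[...,2]
    near=lambda a,b,r:(np.hypot(x-a,y-b)<r)
    t=near(.53,-.2,.06); print(c,"table z",np.nanmedian(z[t]),np.nanstd(z[t]))
    # housing top
    m=near(.533,-.048,.14)&(z>.024)&(z<.039)
    r=cv2.minAreaRect(W[m][:,:2].astype(np.float32)*1000); print("housing rect",r,np.median(z[m]))
    f=near(.436,-.288,.045)&(z>.008); 
    p=W[f]; print("filter",f.sum(),np.median(z[f]),cv2.minEnclosingCircle(p[:,:2].astype(np.float32)*1000))
    g=im.min(2)>150
    f2=near(.436,-.288,.05)&g
    v,u=np.nonzero(f2); (cu,cv_),rad=cv2.minEnclosingCircle(np.stack([u,v],1).astype(np.float32)); print("filter px",cu,cv_,rad,(u.min()+u.max())/2,(v.min()+v.max())/2,"->",atz(c,cu,cv_,.012))
    k=near(.525,-.01,.12)&(z>.04)&(z<.056)&g
    print("keeper",k.sum(),np.median(W[k],0), cv2.minAreaRect(W[k][:,:2].astype(np.float32)*1000))
    e=near(.498,.063,.03)&(z>.04)&(z<.056)&g
    print("end",cv2.minEnclosingCircle(W[e][:,:2].astype(np.float32)*1000),np.median(z[e]))
    h=near(.525,-.01,.06)&(z>.06); print("tops",h.sum(),W[h].mean(0),W[h][:,2].max())
im=cv2.imread("pics/top0.png")[180:300,270:460]; im2=cv2.imread("pics/scene0.png")[190:300,225:345]
cv2.imwrite("pics/crop0.png",np.vstack([cv2.resize(im,(600,380),interpolation=2)]))
E
```

```text
top table z -0.0008558916663169962 0.005958568492257384
housing rect ((527.362060546875, -28.183212280273438), (153.34774780273438, 227.44229125976562), 16.48670196533203) 0.031025556133806607
filter 371 0.013403069349750154 ((443.8135986328125, -281.8211669921875), 41.3612060546875)
filter px 437.1846618652344 280.71575927734375 11.517318725585938 437.0 281.0 -> [ 0.437 -0.286  0.012]
keeper 424 [0.506  0.0455 0.0475] ((516.8495483398438, 21.53207778930664), (61.74455642700195, 125.31962585449219), 7.51042366027832)
end ((500.30242919921875, 58.02960968017578), 24.535737991333008) 0.04739428893272268
tops 149 [ 0.5217 -0.0117  0.069 ] 0.0813580539217145
scene table z 7.4752092698263e-05 0.004450789172403468
housing rect ((532.7097778320312, -48.54778289794922), (156.7174530029297, 182.47369384765625), 16.37471580505371) 0.031549917946004896
filter 183 0.013872338968559399 ((435.98541259765625, -282.48370361328125), 28.90135955810547)
filter px 246.0 205.0 9.055485725402832 246.0 204.5 -> [ 0.4345 -0.2841  0.012 ]
keeper 253 [0.5058 0.0466 0.0485] ((510.6506652832031, 35.02268981933594), (39.457794189453125, 100.07388305664062), 26.251911163330078)
end ((501.27618408203125, 58.850303649902344), 24.6063232421875) 0.04846858273450161
tops 175 [ 0.5246 -0.008   0.0685] 0.07852280556677053
```

View pics/crop0.png

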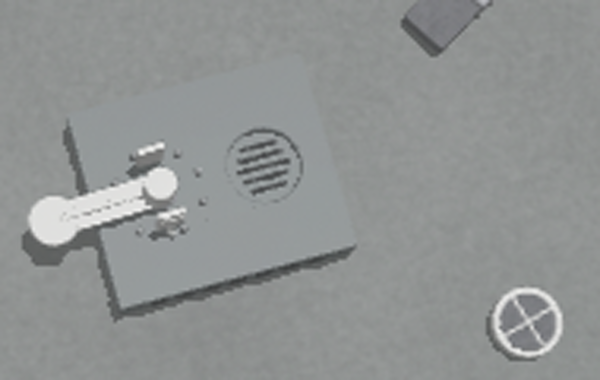

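The crop shows the seat rim centred at about (264,165), the hub core at (160,183), the keeper end at (53,220), the paddles at (148,153) and (172,222), and the filter at (526,322).

```bash
python3 - <<'E'
from h import *
q=lambda u,v:((u+.5)*190/600+270-.5,(v+.5)*120/380+180-.5)
W=lambda u,v,z:atz("top",*q(u,v),z)
print("seat",W(264,165,.032)); print("hub",W(160,183,.068)); print("end",W(53,220,.048))
C=np.array([W(*p,.032) for p in ((67,120),(303,50),(355,245),(118,309))])[:,:2]; c=C.mean(0)
print(C,c,np.linalg.norm(np.diff(C,axis=0),axis=1))
for a,b in ((0,1),(3,2),(0,3),(1,2)): e=C[b]-C[a]; print(np.degrees(np.arctan2(e[1],e[0])))
for a in (15.5,16.4,17): 
  n=np.array([np.sin(np.radians(a)),-np.cos(np.radians(a))]); print(a,"seat",c+.04*n,"hub",c-.04*n)
print("pad1",W(148,150,.076),"pad2",W(172,214,.076))
print("filter",W(526,322,.013))
# subpixel seat by Hough
im=cv2.resize(cv2.imread("pics/top0.png")[205:260,325:385],None,fx=8,fy=8,interpolation=2)
h=cv2.HoughCircles(cv2.cvtColor(im,cv2.COLOR_BGR2GRAY),cv2.HOUGH_GRADIENT,1,200,param1=60,param2=15,minRadius=80,maxRadius=120)
for u,v,r in h[0]: u,v=(u+.5)/8-.5+325,(v+.5)/8-.5+205; print("hough",u,v,r/8,atz("top",u,v,.032))
E
```

```text
seat [ 0.5451 -0.0886  0.032 ]
hub [ 0.5225 -0.0109  0.068 ]
end [0.498  0.0651 0.048 ]
[[ 0.576   0.0567]
 [ 0.633  -0.1175]
 [ 0.4869 -0.1551]
 [ 0.4367  0.017 ]] [ 0.5332 -0.0497] [0.1833 0.1509 0.1793]
-71.88529443232846
-73.75405209748236
-164.07255028228622
-165.54777234054114
15.5 seat [ 0.5438 -0.0883] hub [ 0.5225 -0.0112]
16.4 seat [ 0.5444 -0.0881] hub [ 0.5219 -0.0114]
17 seat [ 0.5449 -0.088 ] hub [ 0.5215 -0.0115]
pad1 [ 0.5445 -0.0018  0.076 ] pad2 [ 0.4986 -0.0194  0.076 ]
filter [ 0.4354 -0.2835  0.013 ]
hough 353.0 232.375 12.225 [ 0.5437 -0.088   0.032 ]
```

```bash
python3 -m crank '[{"rot":[0,0,10],"translation":[-0.04,-0.036,0],"grip":1},{"rot":[0,0,20],"translation":[-0.08,-0.072,0],"grip":1},{"rot":[0,0,30],"translation":[-0.12,-0.108,0],"grip":1},{"rot":[0,0,40],"translation":[-0.16,-0.144,0],"grip":1},{"rot":[0,0,52.9],"translation":[-0.2,-0.18,0],"grip":1},{"rot":[0,0,52.9],"translation":[-0.24,-0.215,0],"grip":1},{"rot":[0,0,52.9],"translation":[-0.28,-0.25,0],"grip":1},{"rot":[0,0,52.9],"translation":[-0.323,-0.289,0],"grip":1},{"rot":[0,0,52.9],"translation":[-0.508,-0.737,0],"grip":1},{"rot":[0,0,52.9],"translation":[-0.508,-0.737,0],"grip":1},{"rot":[0,0,52.9],"translation":[-0.508,-0.737,0],"grip":1},{"rot":[0,0,52.9],"translation":[-0.508,-0.737,0],"grip":1},{"rot":[0,0,52.9],"translation":[-0.508,-0.737,0],"grip":1},{"rot":[0,0,52.9],"translation":[-0.508,-0.737,0],"grip":1},{"rot":[0,0,52.9],"translation":[-0.508,-0.737,0],"grip":1},{"rot":[0,0,52.9],"translation":[-0.508,-0.737,0],"grip":1},{"rot":[0,0,52.9],"translation":[-0.508,-0.737,0],"grip":1},{"rot":[0,0,52.9],"translation":[-0.508,-0.737,0],"grip":1},{"rot":[0,0,52.9],"translation":[-0.508,-0.737,0.1],"grip":1},{"rot":[0,0,52.9],"translation":[-0.508,-0.737,0.1],"grip":1}]'; cat >> h.py <<'E'
def go(x,y,z,yaw=None):
    "tool-frame shift to a world TCP goal; yaw = angle of tool y in world"
    s=ctrl.sense(); R=np.array(s['ee_rot']); p=np.array(s['tool_pos'])
    a=np.degrees(np.arctan2(R[1,1],R[0,1]))
    print("t",s['clock'],"pos",p,"yaw",a,"tilt",R[:2,2],"F",np.array(s['contact_force']),"gap",s['finger_gap'],"gf",s['grasp_force'],"q",np.array(s['joint_positions']))
    print("shift",R.T@(np.array([x,y,z])-p),"rotz",None if yaw is None else a-yaw)
E
python3 -c "
from h import *
go(.4355,-.2845,.021,16.4)"
```

```text
clock: 2.95
tool_pos: [0.4368, -0.2867, 0.1081]
ee_rot: [[-0.281, 0.96, 0.004], [0.96, 0.281, -0.002], [-0.003, 0.003, -1.0]]
contact_force: [2.4, 0.8, -1.1]
finger_gap: 1.001
grasp_force: 0.0
t 2.95 pos [ 0.4368 -0.2867  0.1081] yaw 16.295996696358934 tilt [ 0.0038 -0.0024] F [ 2.402   0.7583 -1.0618] gap 1.000720606711054 gf 0.0 q [ -1.023   24.7854  38.5194 113.7181 -20.5728  48.0356  65.1465]
shift [ 0.0027 -0.0009  0.087 ] rotz -0.1040033036410648
```

```bash
python3 -m crank '[{"rot":[0,0,0],"translation":[0,0,0.03],"grip":1},{"rot":[0,0,0],"translation":[0,0,0.055],"grip":1},{"rot":[0,0,0],"translation":[0,0,0.07],"grip":1},{"rot":[0,0,0],"translation":[0,0,0.07],"grip":1},{"rot":[0,0,0],"translation":[0,0,0.07],"grip":1}]'>/dev/null; python3 - <<'E'
from h import *
go(.4355,-.2845,.021,16.4)
im,d=imaging.read_camera("top"); cv2.imwrite("pics/t1.png",cv2.resize(im[220:340,380:500],(480,480),interpolation=2))
E
```

```text
t 3.45 pos [ 0.4358 -0.2842  0.0386] yaw 16.412524805834966 tilt [-0.     -0.0001] F [-0.3673  0.4882  0.2135] gap 1.000746977192818 gf 0.0 q [  2.8178  30.5776  33.8001 117.0019 -26.1909  39.8656  69.8704]
shift [-0.0002 -0.0004  0.0176] rotz 0.012524805834967623
```

View pics/t1.png

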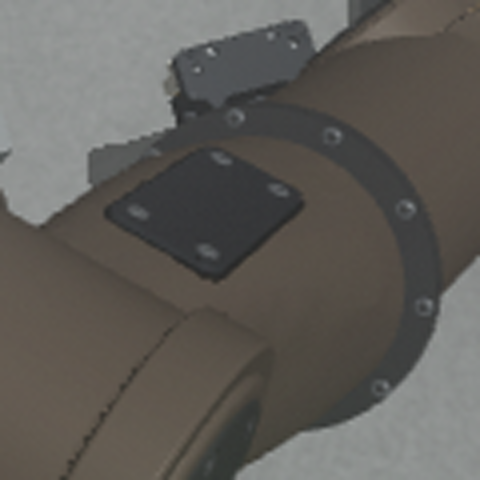

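The arm hides the filter from the top camera, but the pose matches the target, so I'll descend and grip.

```bash
python3 -m crank '[{"rot":[0,0,0],"translation":[0,0,0.0175],"grip":1},{"rot":[0,0,0],"translation":[0,0,0.0175],"grip":1},{"rot":[0,0,0],"translation":[0,0,0.0175],"grip":0.7},{"rot":[0,0,0],"translation":[0,0,0.0175],"grip":0.5},{"rot":[0,0,0],"translation":[0,0,0.0175],"grip":0.4},{"rot":[0,0,0],"translation":[0,0,0.0175],"grip":0.4},{"rot":[0,0,0],"translation":[0,0,0.0175],"grip":0.4},{"rot":[0,0,0],"translation":[0,0,0.0175],"grip":0.4}]'; python3 - <<'E'
from h import *
go(.5444,-.088,.12,16.4)
E
```

```text
clock: 4.3
tool_pos: [0.4358, -0.2839, 0.0208]
ee_rot: [[-0.283, 0.959, 0.0], [0.959, 0.283, 0.0], [-0.0, 0.0, -1.0]]
contact_force: [-0.3, -0.1, 0.3]
finger_gap: 0.526
grasp_force: 0.0
t 4.3 pos [ 0.4358 -0.2839  0.0208] yaw 16.425297783115873 tilt [0.0001 0.    ] F [-0.2777 -0.1232  0.2664] gap 0.5261250447604067 gf 0.0 q [  3.9356  32.1212  32.3544 117.6496 -27.7186  37.7284  71.1409]
shift [ 0.1572  0.1596 -0.0992] rotz 0.025297783115874495
```

```bash
python3 -m crank '[{"rot":[0,0,0],"translation":[0,0,0],"grip":0.4},{"rot":[0,0,0],"translation":[0,0,0],"grip":0.4},{"rot":[0,0,0],"translation":[0,0,0],"grip":0.4},{"rot":[0,0,0],"translation":[0,0,0],"grip":0.4}]'; python3 - <<'E'
from h import *
im,d=imaging.read_camera("scene"); cv2.imwrite("pics/s1.png",cv2.resize(im[140:260,190:310],(600,600),interpolation=2))
E
```

```text
clock: 4.7
tool_pos: [0.4357, -0.284, 0.0207]
ee_rot: [[-0.283, 0.959, -0.0], [0.959, 0.283, 0.0], [0.0, -0.0, -1.0]]
contact_force: [-0.1, 0.8, 0.1]
finger_gap: 0.398
grasp_force: 0.0
```

View pics/s1.png

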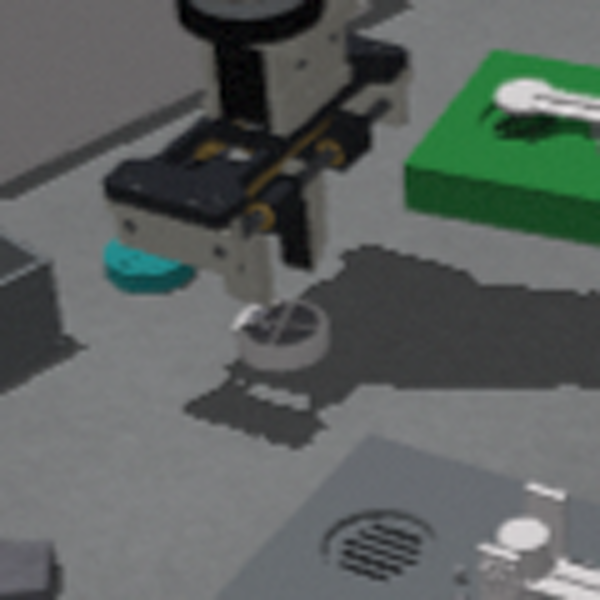

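The filter at crop (285,335) has not moved. The fingertips at about (250,295) and (300,265) look too high or behind it, so I'll measure the tips.

```bash
python3 - <<'E'
from h import *
s=ctrl.sense(); R=np.array(s['ee_rot']); p=np.array(s['tool_pos'])
for w,k in ((.018,.014),(-.018,.014),(0,0)): print(w,((proj("scene",p+R@[0,w,k])-[190,140])*5)[0])
im,d=imaging.read_camera("scene"); W=cloud("scene",d)
for u,v in ((250,295),(250,280),(240,270),(265,285),(300,262),(305,255),(285,335),(320,340),(320,220)): print(u,v,W[140+v//5,190+u//5])
for c in ("scene",):
  g=im.min(2)>130; x,y,z=np.moveaxis(W,-1,0)
  f=(np.hypot(x-.436,y+.285)<.05)&(z>.009)&(z<.018); print(f.sum(),np.median(W[f],0),cv2.minEnclosingCircle(W[f][:,:2].astype(np.float32)*1000))
for l in ["filter"]: print(imaging.pinpoint(l,"scene")[:3])
E
```

```text
0.018 [262.0874 350.5199]
-0.018 [296.4724 317.361 ]
0 [277.3784 312.9859]
250 295 [ 0.4656 -0.2681  0.0547]
250 280 [ 0.4666 -0.2653  0.0661]
240 270 [ 0.5038 -0.2247  0.1085]
265 285 [ 0.4567 -0.2657  0.0579]
300 262 [ 0.4175 -0.2825  0.0475]
305 255 [ 0.4159 -0.2798  0.0512]
285 335 [ 0.4415 -0.2718  0.0146]
320 340 [ 0.4266 -0.2603  0.0091]
320 220 [ 0.4012 -0.2822  0.0659]
176 [ 0.4373 -0.2801  0.0136] ((434.8346252441406, -282.1067199707031), 27.805570602416992)
[{'point': [0.4378, -0.2869, -0.0038], 'p': 0.76}, {'point': [0.4396, -0.3994, 0.0034], 'p': 0.58}]
```

```bash
python3 - <<'E'
from h import *
im,d=imaging.read_camera("scene"); W=cloud("scene",d); x,y,z=np.moveaxis(W,-1,0)
f=(np.hypot(x-.436,y+.285)<.06)&(z>.022)&(z<.2)
s=ctrl.sense(); R=np.array(s['ee_rot']); p=np.array(s['tool_pos'])
T=(W[f]-p)@R
print(f.sum())
for lo in np.arange(-.12,.02,.01):
    q=T[(T[:,2]>lo)&(T[:,2]<=lo+.01)]
    if len(q): print(round(lo,3),len(q),"x",q[:,0].min(),q[:,0].max(),"y",np.sort(q[:,1])[[0,len(q)//4,len(q)//2,3*len(q)//4,-1]])
E
```

```text
1170
-0.12 88 x -0.01995683521581007 0.04051721400246943 y [-0.0467 -0.0186  0.0215  0.0306  0.0496]
-0.11 158 x -0.026661378533969254 0.04058647550807556 y [-0.0507 -0.0225  0.0182  0.0325  0.0497]
-0.1 70 x -0.022846393273953606 0.04093355816472521 y [-0.0456 -0.024  -0.0165  0.0346  0.0502]
-0.09 10 x -0.0013828828156658708 0.03500160134596473 y [-0.0464 -0.0242 -0.021  -0.0193  0.0463]
-0.08 15 x -0.0014869079690136464 0.015279869129762506 y [-0.0375 -0.026  -0.0224  0.0337  0.0388]
-0.07 32 x 0.007605541755308149 0.01557533203665504 y [-0.0361 -0.023   0.0262  0.0345  0.0374]
-0.06 29 x 0.005858708970895364 0.014091708470227312 y [-0.0378 -0.0243 -0.0193  0.029   0.036 ]
-0.05 55 x -0.006845191231431501 0.015659399167706842 y [-0.0366 -0.0231 -0.0172  0.0334  0.0384]
-0.04 57 x -0.00830094581452328 0.014953200073024725 y [-0.0357 -0.0212 -0.017   0.033   0.0371]
-0.03 29 x -0.008465525417073511 0.014088961714788422 y [-0.0308 -0.0209 -0.0182 -0.0158  0.0276]
-0.02 1 x -0.006588178292672745 -0.006588178292672745 y [0.0196 0.0196 0.0196 0.0196 0.0196]
```

The cloud puts the fingertips about 37 mm behind their stated place: T z is about -0.023 instead of +0.014. The body is offset by the same amount. I'll open, lower part of the way and measure again.

```bash
cat >> h.py <<'E'
def tips(x0,y0,zmin,c="scene"):
    im,d=imaging.read_camera(c); W=cloud(c,d); x,y,z=np.moveaxis(W,-1,0)
    f=(np.hypot(x-x0,y-y0)<.075)&(z>zmin)&(z<.2)
    s=ctrl.sense(); R=np.array(s['ee_rot']); p=np.array(s['tool_pos']); T=(W[f]-p)@R
    print("expected half gap",s['finger_gap']*.046)
    for sg in (-1,1):
        q=T[(T[:,1]*sg>0)&(T[:,2]>-.085)]
        print(sg,len(q),"z low",np.sort(q[:,2])[-6:],"x",np.percentile(q[:,0],[3,97]),"|y|",np.percentile(q[:,1]*sg,[3,50,97]))
    return im,W
E
python3 -m crank '[{"rot":[0,0,0],"translation":[0,0,0],"grip":0.8},{"rot":[0,0,0],"translation":[0,0,0],"grip":0.85},{"rot":[0,0,0],"translation":[0,0,0],"grip":0.85},{"rot":[0,0,0],"translation":[0,0,0],"grip":0.85},{"rot":[0,0,0],"translation":[0,0,0],"grip":0.85},{"rot":[0,0,0],"translation":[0,0,0.01],"grip":0.85},{"rot":[0,0,0],"translation":[0,0,0.022],"grip":0.85},{"rot":[0,0,0],"translation":[0,0,0.022],"grip":0.85},{"rot":[0,0,0],"translation":[0,0,0.022],"grip":0.85}]'; python3 - <<'E'
from h import *
im,W=tips(.436,-.285,.018)
cv2.imwrite("pics/s2.png",cv2.resize(im[140:260,190:310],(600,600),interpolation=2))
E
```

```text
clock: 5.8
tool_pos: [0.4351, -0.2838, -0.002]
ee_rot: [[-0.282, 0.959, -0.001], [0.959, 0.282, 0.001], [0.001, -0.001, -1.0]]
contact_force: [0.4, -0.8, -0.1]
finger_gap: 0.851
grasp_force: 0.0
expected half gap 0.03886641197906056
-1 146 z low [-0.0222 -0.0218 -0.0216 -0.0214 -0.0206 -0.0202] x [-0.0069  0.0149] |y| [0.037  0.0423 0.0558]
1 97 z low [-0.0268 -0.0262 -0.0261 -0.0236 -0.0199 -0.0197] x [-0.0074  0.0143] |y| [0.0398 0.0537 0.0584]
```

View pics/s2.png

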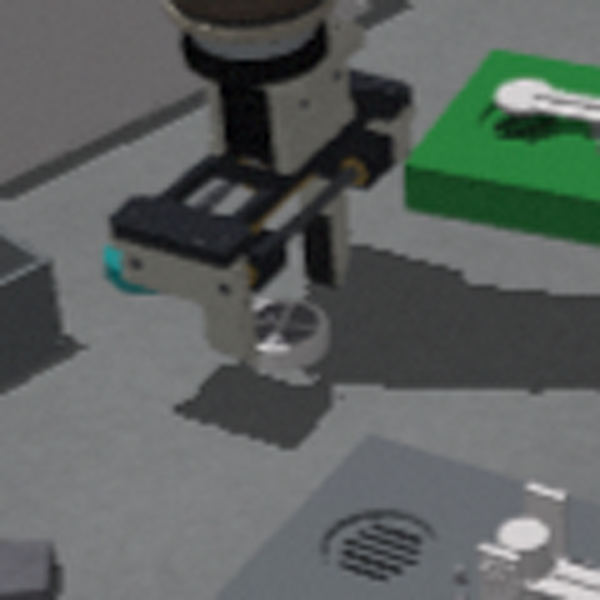

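The near finger ends at about (235,360) and the filter is between the fingers. The tips are about 19 mm above the table. I'll shift slightly, lower 12 mm and close.

```bash
python3 -m crank '[{"rot":[0,0,0],"translation":[-0.003,0,0.006],"grip":0.85},{"rot":[0,0,0],"translation":[-0.003,0,0.012],"grip":0.85},{"rot":[0,0,0],"translation":[-0.003,0,0.012],"grip":0.5},{"rot":[0,0,0],"translation":[-0.003,0,0.012],"grip":0.4},{"rot":[0,0,0],"translation":[-0.003,0,0.012],"grip":0.4},{"rot":[0,0,0],"translation":[-0.003,0,0.012],"grip":0.4},{"rot":[0,0,0],"translation":[-0.003,0,0.012],"grip":0.4},{"rot":[0,0,0],"translation":[-0.003,0,0.012],"grip":0.4},{"rot":[0,0,0],"translation":[-0.003,0,0.012],"grip":0.4},{"rot":[0,0,0],"translation":[-0.003,0,0.012],"grip":0.4}]'; python3 - <<'E'
from h import *
go(.5444,-.088,.09,16.4)
E
```

```text
clock: 6.85
tool_pos: [0.4367, -0.2868, -0.0131]
ee_rot: [[-0.283, 0.959, 0.0], [0.959, 0.283, 0.0], [-0.0, 0.0, -1.0]]
contact_force: [0.5, 1.0, 2.3]
finger_gap: 0.555
grasp_force: 30.0
t 6.85 pos [ 0.4367 -0.2868 -0.0131] yaw 16.425056340789702 tilt [0.0003 0.    ] F [0.4586 0.9712 2.2816] gap 0.5548021144848364 gf 30.000385344028473 q [  6.4928  35.2926  29.3378 118.2714 -30.54    33.8747  73.6542]
shift [ 0.1603  0.1596 -0.1031] rotz 0.025056340789703313
```

```bash
python3 -m crank '[{"rot":[0,0,0],"translation":[0,0,-0.03],"grip":0.4},{"rot":[0,0,0],"translation":[0,0,-0.063],"grip":0.4},{"rot":[0,0,0],"translation":[0.03,0.03,-0.063],"grip":0.4},{"rot":[0,0,0],"translation":[0.06,0.06,-0.063],"grip":0.4},{"rot":[0,0,0],"translation":[0.09,0.09,-0.063],"grip":0.4},{"rot":[0,0,0],"translation":[0.12,0.12,-0.063],"grip":0.4},{"rot":[0,0,0],"translation":[0.14,0.142,-0.063],"grip":0.4},{"rot":[0,0,0],"translation":[0.157,0.16,-0.063],"grip":0.4},{"rot":[0,0,0],"translation":[0.157,0.16,-0.063],"grip":0.4},{"rot":[0,0,0],"translation":[0.157,0.16,-0.063],"grip":0.4},{"rot":[0,0,0],"translation":[0.157,0.16,-0.063],"grip":0.4}]'; python3 - <<'E'
from h import *
go(.5444,-.088,.09,16.4)
im,d=imaging.read_camera("scene"); W=cloud("scene",d); np.save("d3.npy",d)
cv2.imwrite("pics/s3full.png",im)
cv2.imwrite("pics/s3.png",cv2.resize(im[170:290,210:330],(600,600),interpolation=2))
im,d=imaging.read_camera("top"); cv2.imwrite("pics/t3full.png",im)
E
```

```text
clock: 7.95
tool_pos: [0.5449, -0.0922, 0.0497]
ee_rot: [[-0.281, 0.96, -0.0], [0.96, 0.281, -0.001], [-0.0, -0.001, -1.0]]
contact_force: [0.2, -0.3, -0.1]
finger_gap: 0.554
grasp_force: 30.0
t 7.95 pos [ 0.5449 -0.0922  0.0497] yaw 16.336285227811814 tilt [-0.0005 -0.0006] F [ 0.173  -0.3357 -0.0615] gap 0.5537022836618667 gf 29.999733567237854 q [-20.9514  32.3891  35.6095 112.0904 -26.6959  43.8621  46.4845]
shift [ 0.0042  0.0007 -0.0403] rotz -0.06371477218818455
```

View pics/s3.png

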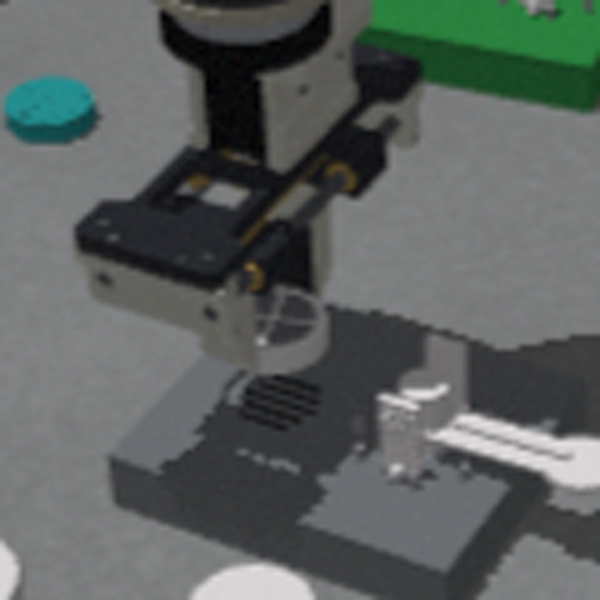

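```bash
python3 - <<'E'
from h import *
import itertools
a=np.linspace(0,2*np.pi,360)
ring=lambda x,y,z,r:np.c_[x+r*np.cos(a),y+r*np.sin(a),0*a+z]
def ext(x,y,z,r,off): q=(proj("scene",ring(x,y,z,r))-off)*5; return np.r_[q.min(0),q.max(0)]
print("filter bottom ring (s3)",ext(.5444,-.088,.063,.026,[210,170]))
print("filter top ring (s3)",ext(.5444,-.088,.077,.026,[210,170]))
print("seat rim in s1",ext(.5444,-.088,.032,.0275,[190,140]))
print("table filter px in scene0: top",ext(.4355,-.2842,.014,.026,[0,0])/5,"bottom",ext(.4355,-.2842,0,.026,[0,0])/5)
im=cv2.imread("pics/scene0.png"); g=im.min(2)>140; g[:195]=0;g[222:]=0;g[:,:232]=0;g[:,262:]=0
v,u=np.nonzero(g); print("seen table filter",u.min(),v.min(),u.max(),v.max())
A=cv2.imread("pics/scene0.png")[170:290,210:330]; B=cv2.imread("pics/s3full.png")[170:290,210:330]
def ov(img,*rs):
    o=cv2.resize(img,(400,400),interpolation=2); 
    for r,col in rs: cv2.polylines(o,[np.int32((proj("scene",r)-[210,170]+.5)*400/120*8)],True,col,1,cv2.LINE_AA,3)
    return o
o1=ov(A,(ring(.5444,-.088,.032,.0275),(0,0,255)),(ring(.4355,-.2842,.014,.026),(0,255,0)),(ring(.522,-.011,.068,.012),(0,255,255)))
o2=ov(B,(ring(.5444,-.088,.063,.026),(0,0,255)),(ring(.5444,-.088,.077,.026),(0,255,0)))
cv2.imwrite("pics/ov.png",np.hstack([o1,o2]))
E
```

```text
filter bottom ring (s3) [218.235  308.5605 327.4828 376.2298]
filter top ring (s3) [216.118  285.5693 326.1794 352.9538]
seat rim in s1 [319.703  506.4032 433.3952 578.5887]
table filter px in scene0: top [236.2321 199.2888 255.0669 209.9415] bottom [236.7006 203.3984 255.4159 214.1033]
seen table filter 236 200 255 209
```

View pics/ov.png

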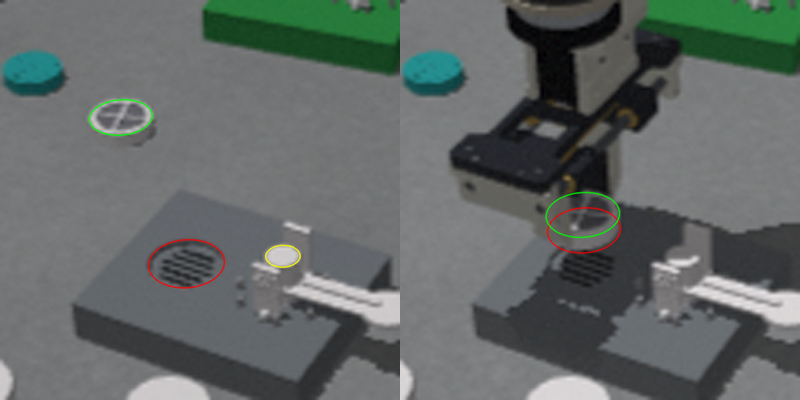

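The projected seat, filter and hub rings match both pictures to about 1 mm: seat at (186,263) on the left, held filter at (583,225) on the right. I'll lower it.

```bash
python3 -m crank '[{"rot":[0,0,0],"translation":[0,0,0.02],"grip":0.4},{"rot":[0,0,0],"translation":[0,0,0.027],"grip":0.4},{"rot":[0,0,0],"translation":[0,0,0.03],"grip":0.4},{"rot":[0,0,0],"translation":[0,0,0.032],"grip":0.4},{"rot":[0,0,0],"translation":[0,0,0.034],"grip":0.4},{"rot":[0,0,0],"translation":[0,0,0.034],"grip":0.4},{"rot":[0,0,0],"translation":[0,0,0.034],"grip":0.4}]'
```

```text
clock: 8.75
tool_pos: [0.5458, -0.091, 0.016]
ee_rot: [[-0.283, 0.959, 0.0], [0.959, 0.283, 0.0], [-0.0, 0.0, -1.0]]
contact_force: [0.2, -0.5, -0.6]
finger_gap: 0.555
grasp_force: 30.0
```

```bash
python3 -m crank '[{"rot":[0,0,0],"translation":[0,0,0.0015],"grip":0.4},{"rot":[0,0,0],"translation":[0,0,0.0025],"grip":0.4},{"rot":[0,0,0],"translation":[0,0,0.0025],"grip":0.4},{"rot":[0,0,0],"translation":[0,0,0.0025],"grip":0.4}]'
```

```text
clock: 9.15
tool_pos: [0.5459, -0.091, 0.0138]
ee_rot: [[-0.283, 0.959, 0.001], [0.959, 0.283, 0.0], [0.0, 0.001, -1.0]]
contact_force: [-1.6, 0.8, 8.3]
finger_gap: 0.552
grasp_force: 30.0
```

```bash
python3 -m crank '[{"rot":[0,0,0],"translation":[0,0,0.001],"grip":0.7},{"rot":[0,0,0],"translation":[0,0,0.001],"grip":1},{"rot":[0,0,0],"translation":[0,0,0.001],"grip":1},{"rot":[0,0,0],"translation":[0,0,0.001],"grip":1},{"rot":[0,0,0],"translation":[0,0,0],"grip":1},{"rot":[0,0,0],"translation":[0,0,-0.02],"grip":1},{"rot":[0,0,0],"translation":[0,0,-0.06],"grip":1},{"rot":[0,0,0],"translation":[0,0,-0.075],"grip":1},{"rot":[0,0,-1.5],"translation":[0.04,0,-0.075],"grip":1},{"rot":[0,0,-1.5],"translation":[0.08,0,-0.075],"grip":1},{"rot":[0,0,-1.5],"translation":[0.08,0,-0.075],"grip":1},{"rot":[0,0,-1.5],"translation":[0.08,0,-0.075],"grip":1},{"rot":[0,0,-1.5],"translation":[0.08,0,-0.075],"grip":1}]'; python3 - <<'E'
from h import *
go(.522,-.011,.05,17.9)
im,W=tips(.522,-.011,.082); 
cv2.imwrite("pics/s4full.png",im)
x,y,z=np.moveaxis(W,-1,0)
f=(np.hypot(x-.5444,y+.088)<.024); print("filter z",np.nanpercentile(z[f],[5,25,50,75,95]))
# plane fit on white parts of filter top
f=(np.hypot(x-.5444,y+.088)<.03)&(z>.036)&(z<.05); P=W[f]; A=np.c_[P[:,:2]-[.5444,-.088],np.ones(len(P))]; print(len(P),np.linalg.lstsq(A,P[:,2],rcond=None)[0])
a=np.linspace(0,2*np.pi,360); ring=lambda x,y,z,r:np.c_[x+r*np.cos(a),y+r*np.sin(a),0*a+z]
o=cv2.resize(im[170:290,210:330],(600,600),interpolation=2)
o2=o.copy()
for r,col in ((ring(.5444,-.088,.041,.026),(0,255,0)),): cv2.polylines(o2,[np.int32((proj("scene",r)-[210,170]+.5)*5*8)],True,col,1,cv2.LINE_AA,3)
cv2.imwrite("pics/s4.png",np.hstack([o[:,100:500],o2[:,100:500]]))
E
```

```text
clock: 10.45
tool_pos: [0.5227, -0.0153, 0.0881]
ee_rot: [[-0.307, 0.952, -0.001], [0.952, 0.307, -0.001], [-0.0, -0.001, -1.0]]
contact_force: [-0.1, 0.7, -0.5]
finger_gap: 0.999
grasp_force: 0.0
t 10.45 pos [ 0.5227 -0.0153  0.0881] yaw 17.866436233324922 tilt [-0.0007 -0.0006] F [-0.144   0.7045 -0.4716] gap 0.9994207003972136 gf 0.0 q [-32.2887  26.9068  38.5331 114.5018 -22.9192  46.2391  37.2703]
shift [0.0043 0.0007 0.0381] rotz -0.03356376667507632
expected half gap 0.04606672142007576
-1 167 z low [-0.0209 -0.0206 -0.0204 -0.0198 -0.0195 -0.0195] x [-0.0069  0.0136] |y| [0.0442 0.0483 0.0629]
1 143 z low [-0.0295 -0.029  -0.0274 -0.027  -0.0229 -0.0223] x [-0.0079  0.0138] |y| [0.0491 0.0618 0.0646]
filter z [0.0381 0.0404 0.0417 0.0439 0.5064]
260 [-0.0189 -0.0196  0.0409]
```

View pics/s4.png

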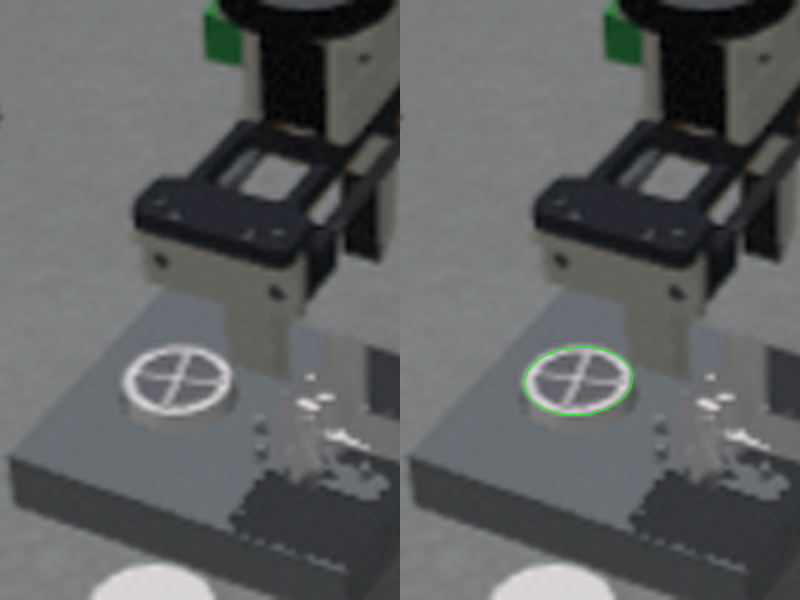

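The filter lies flat in the seat: its ring is at (178,380) and its top is about 41 mm above the worktop. The fingers straddle the hub, so I'll descend and squeeze.

```bash
python3 -m crank '[{"rot":[0,0,0],"translation":[0.001,0,0.02],"grip":1},{"rot":[0,0,0],"translation":[0.001,0,0.045],"grip":1},{"rot":[0,0,0],"translation":[0.001,0,0.0585],"grip":1},{"rot":[0,0,0],"translation":[0.001,0,0.0585],"grip":1},{"rot":[0,0,0],"translation":[0.001,0,0.0585],"grip":0.8},{"rot":[0,0,0],"translation":[0.001,0,0.0585],"grip":0.6},{"rot":[0,0,0],"translation":[0.001,0,0.0585],"grip":0.5},{"rot":[0,0,0],"translation":[0.001,0,0.0585],"grip":0.4},{"rot":[0,0,0],"translation":[0.001,0,0.0585],"grip":0.4},{"rot":[0,0,0],"translation":[0.001,0,0.0585],"grip":0.4},{"rot":[0,0,0],"translation":[0.001,0,0.0585],"grip":0.4},{"rot":[0,0,0],"translation":[0.001,0,0.0585],"grip":0.4},{"rot":[0,0,0],"translation":[0.001,0,0.0585],"grip":0.4}]'; python3 -c "
from h import *
s=ctrl.sense();print(s['moment'],s['joint_positions'])"
```

```text
clock: 11.8
tool_pos: [0.5236, -0.013, 0.0303]
ee_rot: [[-0.308, 0.951, 0.002], [0.951, 0.308, 0.001], [0.0, 0.002, -1.0]]
contact_force: [0.8, 1.6, 7.5]
finger_gap: 0.423
grasp_force: 30.0
[ 0.2552 -0.0067  0.0996] [-28.9221  31.7492  34.1827 116.9583 -27.9052  39.2624  41.2904]
```

```bash
python3 -m crank '[{"rot":[0,0,5],"translation":[0,0,-0.001],"grip":0.4},{"rot":[0,0,10],"translation":[0,0,-0.001],"grip":0.4},{"rot":[0,0,15],"translation":[0,0,-0.001],"grip":0.4},{"rot":[0,0,20],"translation":[0,0,-0.001],"grip":0.4},{"rot":[0,0,25],"translation":[0,0,-0.001],"grip":0.4},{"rot":[0,0,30],"translation":[0,0,-0.001],"grip":0.4},{"rot":[0,0,30],"translation":[0,0,-0.001],"grip":0.4}]'; python3 - <<'E'
from h import *
s=ctrl.sense();print(s['moment']); go(.522,-.011,.03,0)
im,d=imaging.read_camera("scene"); W=cloud("scene",d); x,y,z=np.moveaxis(W,-1,0)
h=np.array([.522,-.011]); r=np.hypot(x-h[0],y-h[1]); f=(r>.055)&(r<.105)&(z>.042)&(z<.056)&(im.min(2)>120)
P=W[f]; q=np.median(P[:,:2],0)-h; print(f.sum(),q,"keeper deg",(np.degrees(np.arctan2(q[1],q[0]))+73.6)%360)
E
```

```text
clock: 12.5
tool_pos: [0.5227, -0.0131, 0.0305]
ee_rot: [[0.21, 0.978, -0.0], [0.978, -0.21, -0.0], [-0.0, -0.0, -1.0]]
contact_force: [1.7, 0.4, -2.4]
finger_gap: 0.423
grasp_force: 30.0
[ 0.1113 -0.2853 -0.073 ]
t 12.5 pos [ 0.5227 -0.0131  0.0305] yaw -12.142972530988963 tilt [-0.0002 -0.0003] F [ 1.6905  0.4144 -2.3558] gap 0.42322899305972894 gf 29.982512891292572 q [-34.4948  34.1726  42.8119 117.386  -34.9734  41.7173  18.4054]
shift [ 0.0019 -0.0012  0.0005] rotz -12.142972530988963
187 [0.0176 0.0753] keeper deg 150.47307679351925
```

```bash
cat > k.py <<'E'
from h import *
s=ctrl.sense();print(s['moment']); go(.522,-.011,.03,-163.6)
im,d=imaging.read_camera("scene"); W=cloud("scene",d); x,y,z=np.moveaxis(W,-1,0)
h=np.array([.522,-.011]); r=np.hypot(x-h[0],y-h[1]); f=(r>.055)&(r<.105)&(z>.0435)&(z<.056)&(im.min(2)>120)
q=np.median(W[f][:,:2],0)-h; print(f.sum(),q,"keeper deg",(np.degrees(np.arctan2(q[1],q[0]))+73.6)%360)
E
python3 -m crank '[{"rot":[0,0,6],"translation":[0,0,0],"grip":0.4},{"rot":[0,0,12],"translation":[0,0,0],"grip":0.4},{"rot":[0,0,18],"translation":[0,0,0],"grip":0.4},{"rot":[0,0,24],"translation":[0,0,0],"grip":0.4},{"rot":[0,0,30],"translation":[0,0,0],"grip":0.4},{"rot":[0,0,36],"translation":[0,0,0],"grip":0.4},{"rot":[0,0,42],"translation":[0,0,0],"grip":0.4},{"rot":[0,0,48],"translation":[0,0,0],"grip":0.4},{"rot":[0,0,48],"translation":[0,0,0],"grip":0.4}]'; python3 k.py
```

```text
clock: 13.45
tool_pos: [0.5217, -0.0124, 0.0304]
ee_rot: [[0.866, 0.5, -0.002], [0.5, -0.866, 0.001], [-0.001, -0.002, -1.0]]
contact_force: [-3.3, 4.9, 4.0]
finger_gap: 0.419
grasp_force: 30.0
[ 0.9177  0.7351 -0.083 ]
t 13.45 pos [ 0.5217 -0.0124  0.0304] yaw -60.01647269859712 tilt [-0.0021  0.0013] F [-3.2638  4.9164  3.9589] gap 0.4192169742900294 gf 30.021793842315674 q [-41.8979  39.6938  55.8826 117.9299 -45.884   47.5345 -18.3476]
shift [ 0.001  -0.0011  0.0004] rotz 103.58352730140288
178 [0.0671 0.039 ] keeper deg 103.76215673103715
```

```bash
python3 -m crank '[{"rot":[0,0,6],"translation":[0,-0.001,0],"grip":0.4},{"rot":[0,0,12],"translation":[0,-0.001,0],"grip":0.4},{"rot":[0,0,18],"translation":[0,-0.001,0],"grip":0.4},{"rot":[0,0,24],"translation":[0,-0.001,0],"grip":0.4},{"rot":[0,0,24],"translation":[0,-0.001,0],"grip":0.4}]'; python3 k.py
```

```text
clock: 14.0
tool_pos: [0.5215, -0.0118, 0.0304]
ee_rot: [[0.994, 0.106, -0.002], [0.106, -0.994, 0.001], [-0.001, -0.001, -1.0]]
contact_force: [-2.8, 4.9, 3.5]
finger_gap: 0.422
grasp_force: 30.0
[ 1.0362  0.6732 -0.0488]
t 14.0 pos [ 0.5215 -0.0118  0.0304] yaw -83.919304915323 tilt [-0.0016  0.001 ] F [-2.7703  4.9182  3.4722] gap 0.4222013323404083 gf 30.01781791448593 q [-44.8641  43.1491  61.9635 118.1657 -50.813   51.2172 -37.2973]
shift [ 0.0005 -0.0008  0.0004] rotz 79.680695084677
170 [0.0769 0.0093] keeper deg 80.48836830442066
```

```bash
python3 -m crank '[{"rot":[0,0,0],"translation":[0,0,0],"grip":0.7},{"rot":[0,0,0],"translation":[0,0,0],"grip":1},{"rot":[0,0,0],"translation":[0,0,0],"grip":1},{"rot":[0,0,0],"translation":[0,0,0],"grip":1},{"rot":[0,0,0],"translation":[0,0,0],"grip":1},{"rot":[0,0,0],"translation":[0,0,-0.025],"grip":1},{"rot":[0,0,0],"translation":[0,0,-0.05],"grip":1},{"rot":[0,0,-8],"translation":[0,0,-0.05],"grip":1},{"rot":[0,0,-16],"translation":[0,0,-0.05],"grip":1},{"rot":[0,0,-24],"translation":[0,0,-0.05],"grip":1},{"rot":[0,0,-32],"translation":[0,0,-0.05],"grip":1},{"rot":[0,0,-40],"translation":[0,0,-0.05],"grip":1},{"rot":[0,0,-48],"translation":[0,0,-0.05],"grip":1},{"rot":[0,0,-56],"translation":[0,0,-0.05],"grip":1},{"rot":[0,0,-64],"translation":[0,0,-0.05],"grip":1},{"rot":[0,0,-72],"translation":[0,0,-0.05],"grip":1},{"rot":[0,0,-80],"translation":[0,0,-0.05],"grip":1},{"rot":[0,0,-88],"translation":[0,0,-0.05],"grip":1},{"rot":[0,0,-96],"translation":[0,0,-0.05],"grip":1},{"rot":[0,0,-100],"translation":[0,0,-0.05],"grip":1}]' | head -3;  python3 -m crank '[{"rot":[0,0,-8],"translation":[0,0,0],"grip":1},{"rot":[0,0,-16],"translation":[0,0,0],"grip":1},{"rot":[0,0,-24],"translation":[0,0,0],"grip":1},{"rot":[0,0,-32],"translation":[0,0,0],"grip":1},{"rot":[0,0,-40],"translation":[0,0,0],"grip":1},{"rot":[0,0,-48],"translation":[0,0,0],"grip":1},{"rot":[0,0,-56],"translation":[0,0,0],"grip":1},{"rot":[0,0,-64],"translation":[0,0,0],"grip":1},{"rot":[0,0,-72],"translation":[0,0,0],"grip":1},{"rot":[0,0,-80],"translation":[0,0,0],"grip":1},{"rot":[0,0,-80],"translation":[0,0,0],"grip":1},{"rot":[0,0,-80],"translation":[0,0,0],"grip":1},{"rot":[0,0,-80],"translation":[0,0,0],"grip":1}]' | head -1; python3 k.py; python3 - <<'E'
from h import *
im,W=tips(.522,-.011,.082)
E
```

```text
clock: 16.05
tool_pos: [0.5227, -0.0131, 0.0812]
ee_rot: [[-0.279, 0.96, 0.001], [0.96, 0.279, -0.0], [-0.001, 0.001, -1.0]]
clock: 17.35
[ 0.032  -0.0083  0.0278]
t 17.35 pos [ 0.5223 -0.0127  0.0808] yaw 95.72514325631886 tilt [ 0.0002 -0.0002] F [ 0.8833 -0.0539  0.0441] gap 0.9991598743831775 gf 0.0 q [-17.2825  24.3246  17.0297 113.8081 -10.1261  43.2535 101.4472]
shift [0.0002 0.0017 0.0508] rotz 259.3251432563188
170 [0.0768 0.0097] keeper deg 80.8139197283179
expected half gap 0.0461450443772166
-1 222 z low [-0.0207 -0.0203 -0.0201 -0.02   -0.0194 -0.0189] x [-0.0113  0.0098] |y| [0.043  0.0469 0.0612]
1 133 z low [-0.0277 -0.0249 -0.0243 -0.0237 -0.0217 -0.0204] x [-0.012   0.0101] |y| [0.0479 0.0602 0.0661]
```

```bash
python3 -m crank '[{"rot":[0,0,0],"translation":[0,0,0.02],"grip":1},{"rot":[0,0,0],"translation":[0,0,0.04],"grip":1},{"rot":[0,0,0],"translation":[0,0,0.05],"grip":1},{"rot":[0,0,0],"translation":[0,0,0.05],"grip":1},{"rot":[0,0,0],"translation":[0,0,0.05],"grip":0.8},{"rot":[0,0,0],"translation":[0,0,0.05],"grip":0.6},{"rot":[0,0,0],"translation":[0,0,0.05],"grip":0.4},{"rot":[0,0,0],"translation":[0,0,0.05],"grip":0.4},{"rot":[0,0,0],"translation":[0,0,0.05],"grip":0.4},{"rot":[0,0,0],"translation":[0,0,0.05],"grip":0.4},{"rot":[0,0,0],"translation":[0,0,0.05],"grip":0.4},{"rot":[0,0,0],"translation":[0,0,0.05],"grip":0.4},{"rot":[0,0,0],"translation":[0,0,0.05],"grip":0.4}]'; python3 k.py
```

```text
clock: 18.75
tool_pos: [0.5224, -0.0116, 0.0313]
ee_rot: [[-0.995, -0.104, 0.0], [-0.104, 0.995, 0.001], [-0.0, 0.001, -1.0]]
contact_force: [-1.7, 2.4, 8.8]
finger_gap: 0.421
grasp_force: 30.1
[0.7343 0.5659 0.1053]
t 18.75 pos [ 0.5224 -0.0116  0.0313] yaw 95.9561777776703 tilt [0.0004 0.001 ] F [-1.6853  2.4171  8.7768] gap 0.42149248618746743 gf 30.051732659339905 q [-15.7701  28.6558  15.195  115.9551 -12.2001  36.8404 103.4054]
shift [0.0003 0.0007 0.0013] rotz 259.5561777776703
168 [0.0761 0.01  ] keeper deg 81.05194156656282
```

```bash
python3 -m crank '[{"rot":[0,0,6],"translation":[0,0.0005,-0.001],"grip":0.4},{"rot":[0,0,12],"translation":[0,0.0005,-0.001],"grip":0.4},{"rot":[0,0,18],"translation":[0,0.0005,-0.001],"grip":0.4},{"rot":[0,0,24],"translation":[0,0.0005,-0.001],"grip":0.4},{"rot":[0,0,30],"translation":[0,0.0005,-0.001],"grip":0.4},{"rot":[0,0,36],"translation":[0,0.0005,-0.001],"grip":0.4},{"rot":[0,0,42],"translation":[0,0.0005,-0.001],"grip":0.4},{"rot":[0,0,48],"translation":[0,0.0005,-0.001],"grip":0.4},{"rot":[0,0,54],"translation":[0,0.0005,-0.001],"grip":0.4},{"rot":[0,0,60],"translation":[0,0.0005,-0.001],"grip":0.4},{"rot":[0,0,66],"translation":[0,0.0005,-0.001],"grip":0.4},{"rot":[0,0,70],"translation":[0,0.0005,-0.001],"grip":0.4},{"rot":[0,0,70],"translation":[0,0.0005,-0.001],"grip":0.4}]'; python3 k.py
```

```text
clock: 20.1
tool_pos: [0.5227, -0.011, 0.0315]
ee_rot: [[-0.437, 0.899, 0.001], [0.899, 0.437, 0.0], [0.0, 0.001, -1.0]]
contact_force: [3.2, 4.9, -5.3]
finger_gap: 0.42
grasp_force: 30.0
[ 0.893  -0.805  -0.0739]
t 20.1 pos [ 0.5227 -0.011   0.0315] yaw 25.92250597380287 tilt [0.0006 0.0003] F [ 3.1733  4.9042 -5.3086] gap 0.4198326667237617 gf 29.957800805568695 q [-29.8482  31.8293  35.1853 117.0328 -28.4991  39.6133  49.6831]
shift [ 0.0003 -0.0007  0.0015] rotz 189.52250597380288
91 [ 0.0393 -0.0716] keeper deg 12.345261287263959
```

```bash
python3 -m crank '[{"rot":[0,0,3],"translation":[0,-0.0005,0.0005],"grip":0.4},{"rot":[0,0,6],"translation":[0,-0.0005,0.0005],"grip":0.4},{"rot":[0,0,8],"translation":[0,-0.0005,0.0005],"grip":0.4},{"rot":[0,0,8],"translation":[0,-0.0005,0.0005],"grip":0.4}]'>/dev/null; python3 k.py;  python3 -m crank '[{"rot":[0,0,1],"translation":[0,0,0],"grip":0.4},{"rot":[0,0,1.5],"translation":[0,0,0],"grip":0.4},{"rot":[0,0,1.5],"translation":[0,0,0],"grip":0.4}]'>/dev/null; python3 k.py
```

```text
[ 1.0978 -0.8363  0.0238]
t 20.55 pos [ 0.5228 -0.011   0.0315] yaw 18.059333664061807 tilt [0.0016 0.0011] F [ 3.8525  5.2096 -1.7952] gap 0.4221609810954043 gf 29.98788893222809 q [-31.2531  32.3772  37.364  117.1866 -30.4163  40.0881  43.7796]
shift [ 0.0002 -0.0008  0.0015] rotz 181.6593336640618
34 [ 0.0347 -0.0803] keeper deg 7.002339547496447
[ 1.1167 -0.8407  0.0736]
t 20.9 pos [ 0.5229 -0.011   0.0315] yaw 16.617094340036854 tilt [0.0017 0.0011] F [ 3.0712  5.2038 -0.5502] gap 0.42519655365125436 gf 29.988211691379547 q [-31.5102  32.4857  37.7663 117.2038 -30.7614  40.1907  42.6888]
shift [ 0.0002 -0.0008  0.0015] rotz 180.21709434003685
26 [ 0.0379 -0.0817] keeper deg 8.479667176686533
```

```bash
for i in 1 2; do python3 -m crank '[{"rot":[0,0,1],"translation":[0,0,0],"grip":0.4},{"rot":[0,0,1],"translation":[0,0,0],"grip":0.4},{"rot":[0,0,1],"translation":[0,0,0],"grip":0.4}]'>/dev/null; python3 k.py; done
```

```text
[ 1.0994 -0.8676  0.131 ]
t 21.25 pos [ 0.5228 -0.011   0.0315] yaw 15.648515579604622 tilt [0.0017 0.0011] F [ 4.2203  4.5982 -1.0093] gap 0.4209313277705627 gf 29.995141625404358 q [-31.6907  32.5646  38.0415 117.2165 -30.9896  40.2648  41.95  ]
shift [ 0.0002 -0.0008  0.0015] rotz 179.24851557960463
23 [ 0.0357 -0.0806] keeper deg 7.461096885258371
[ 1.0103 -0.8205  0.512 ]
t 21.6 pos [ 0.5229 -0.011   0.0315] yaw 14.693787835312268 tilt [0.0016 0.001 ] F [ 3.7928  4.9959 -1.0328] gap 0.4233750614923783 gf 30.065175890922546 q [-31.8756  32.6431  38.3197 117.2239 -31.2058  40.3428  41.2117]
shift [ 0.0002 -0.0009  0.0015] rotz 178.29378783531226
18 [ 0.037  -0.0803] keeper deg 8.334379881929635
```

The moment jumped to 0.5 N m, so the keeper is at its stop. I'll relax it slightly, let go and retreat upward.

```bash
python3 -m crank '[{"rot":[0,0,-0.5],"translation":[0,0,0],"grip":0.4},{"rot":[0,0,-0.5],"translation":[0,0,0],"grip":0.6},{"rot":[0,0,-0.5],"translation":[0,0,0],"grip":0.8},{"rot":[0,0,-0.5],"translation":[0,0,0],"grip":1},{"rot":[0,0,-0.5],"translation":[0,0,0],"grip":1},{"rot":[0,0,-0.5],"translation":[0,0,0],"grip":1},{"rot":[0,0,-0.5],"translation":[0,0,-0.025],"grip":1},{"rot":[0,0,-0.5],"translation":[0,0,-0.06],"grip":1},{"rot":[0,0,-0.5],"translation":[0,0,-0.1],"grip":1},{"rot":[0,0,-0.5],"translation":[0,0,-0.14],"grip":1},{"rot":[0,0,-0.5],"translation":[0.05,-0.04,-0.16],"grip":1},{"rot":[0,0,-0.5],"translation":[0.09,-0.08,-0.16],"grip":1},{"rot":[0,0,-0.5],"translation":[0.13,-0.12,-0.16],"grip":1},{"rot":[0,0,-0.5],"translation":[0.17,-0.16,-0.16],"grip":1},{"rot":[0,0,-0.5],"translation":[0.17,-0.16,-0.16],"grip":1},{"rot":[0,0,-0.5],"translation":[0.17,-0.16,-0.16],"grip":1}]'; python3 k.py; python3 - <<'E'
from h import *
a,_=imaging.read_camera("scene"); b,_=imaging.read_camera("top")
cv2.imwrite("pics/end.png",np.hstack([cv2.resize(a[180:300,220:340],(400,400),interpolation=2),cv2.resize(b[185:285,280:380],(400,400),interpolation=2)]))
E
```

```text
clock: 23.25
tool_pos: [0.3203, 0.1139, 0.1907]
ee_rot: [[-0.262, 0.965, -0.003], [0.965, 0.262, 0.002], [0.002, -0.002, -1.0]]
contact_force: [0.5, 0.7, -0.0]
finger_gap: 1.0
grasp_force: 0.0
[-0.0964  0.001  -0.0117]
t 23.25 pos [0.3203 0.1139 0.1907] yaw 15.191491155287775 tilt [-0.0026  0.0018] F [ 0.4803  0.7016 -0.0255] gap 0.9995133892805446 gf 0.0 q [-75.1703  -6.0286  44.7911 129.2879   4.972   55.1775 -18.1964]
shift [-0.1737  0.1623  0.16  ] rotz 178.79149115528776
142 [ 0.0224 -0.0726] keeper deg 0.7680901343095883
```

View pics/end.png

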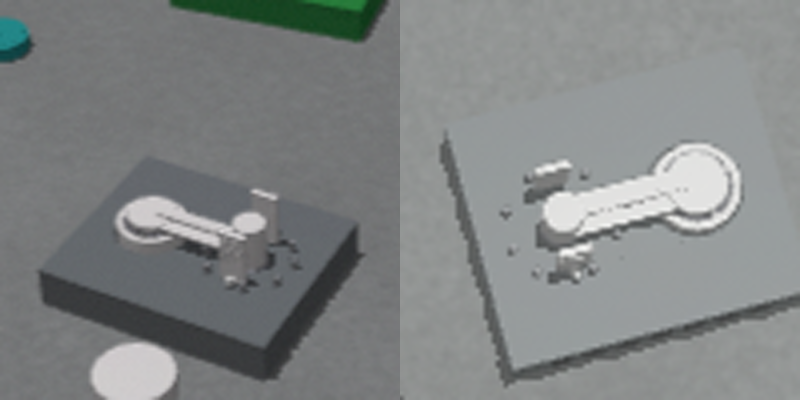

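The final view shows the keeper centred over the seated filter, with its end at (695,180) and the hub at (565,212). Both tabs have sprung out, at (548,175) and (574,258), and the measured keeper angle is about 0.8°.

```bash
python3 -c "
from station import sign_off
print(sign_off())"
```

```text
the job is handed in; nothing more can be done
None
```

Job handed in at about 23 s: the round filter lies flat in its seat, the keeper is closed to its stop over it and both tabs have sprung out, and the arm touched none of the other things.

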